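Slide the stray syrup bottle back into the row

ROBOT

A 7-joint arm with a two-finger parallel gripper is mounted at the origin on the work surface. World frame = base frame: x ahead of the robot, y to its left, z up, the work surface at z = 0. Lengths are in m, angles in rad, forces in N, time in s.
With the tool pointing down it reaches from about 0.425 to 0.925 m from the base axis. Payload 6.8 kg.
Tool frame: the origin (TCP) lies on the centre line of the jaws, within the pads' length; the fingertips stand 25 mm ahead of it and the grasp point (between the pads) lies 6 mm ahead of it; z points along the fingers, y is the direction in which the jaws open and shut (so a half turn about z gives the same grasp; the last joint's range is limited). The gripper opens to 85 mm and grips with 20 to 120 N. Pads are 22 mm wide; open, the fingers measure 114 mm over their backs; the gripper's body (76 mm by 85 mm) begins 54 mm behind the grasp point. The pads swing forward as they close: fully open they stand 13 mm farther back than shut.
Start: joints at [1.035, 0.477, 0.022, 1.555, -0.011, 1.109, -0.083], TCP at [0.28, -0.614, 0.256] pointing down, gripper open.
Joint ranges: [-2.96, 2.96], [-0.34, 2.1], [-1.41, 1.46], [0.24, 2.44], [-1.37, 4.51], [0.17, 1.92], [-2.96, 2.96]. Speed limits (rad/s): [2.39, 2.39, 3.14, 3.14, 3.14, 3.14, 3.14].

INTERFACE

Orientations are given as a unit quaternion [w, x, y, z].
In Python, from station import status, cams, order, models gives the robot as it stands.
- The arm moves only by the tool move_arm, never from a script. Its argument "steps" is one flat list of numbers, 7 for each row, row after row: the gripper's target within -1 to 1 (fully open at 1, half-way at 0, shut at -1), then the shift along the world's x, y, z in cm, then the turn, a rotation vector about the world's x, y, z in degrees. A call has 1 to 8 rows; each row shifts and turns the commanded pose from where the row before left it; what a row does not reach is not made up. A row lasts 1/10 s, in which the tool goes at most 50 mm and 8.59 degrees, less where a joint would pass 70% of its speed; a pose out of reach is approached as far as the arm can. A call with a gripper value outside its range is refused whole. The fingers move at their own pace and stop on an object; "newtons" is the grip in N (left out, the last holds). Time passes only in rows, so rows that do not move let the fingers close. It gives the time, the measured TCP pose, the force and the opening at its end, in the units of the state.
- status.get_obs(): the state, without advancing time (a new reading comes with each control period).
- cams.read_camera(name): name is "scene" or "top"; returns a dict with "pixels" (400x640x3 uint8, red, green, blue), "mtx" (3x3 intrinsics, pixels), "T" (4x4, takes a point from camera to world coordinates). Camera axes: x right, y down, z forward; pixel columns grow to the right and rows downward; lengths in m; the calibration is good to about 2 mm. A picture is of the moment at which its call begins. There is no depth.
- order.hand_in(): hands the job in, once; it reports no verdict.
Trained networks look in the newest picture that a camera, given by its name, has taken for a name from the list of things; names that differ only in an ending like _2 or _b are one class to them, and where a whole thing is asked for, a point or a joint stands for the part that bears it (a point fixed in the world has none). Each returns a list of dicts, best first, with "score" (0 to 1); they miss things now and then, are a little off and sometimes report something else, mostly with a low value. They report only what shows in the picture. A call takes as long as a camera call. They do not tell look-alikes from the thing itself.
- models.silhouettes(camera, query): "region" (400x640 bool, what is visible of it) and "box" ([centre column, centre row, width, height] in pixels, round what is visible of it).
- models.place_of(camera, query): "position" ([row, column] in pixels: a listed point, or the origin of a listed thing).
The state is a dict: "t": time; "q": joint angles; "joint_vel": joint speeds; "joint_torque": joint torques, N m; "eef_pos": TCP position; "tool_rot": TCP orientation; "contact_force": force on the tool from outside, world axes, zero at the start; "torque": the same for the moment, N m; "gripper_width": opening from 0.0 (shut) to 1.0 (fully open).
Only numpy, scipy, OpenCV 4.12 (cv2) and the standard library are available. Lean on these libraries where they do the work, as an engineer would, in place of code of your own. Each camera call takes 0.05 s, during which the arm holds its last target.

TASK

The amber syrup bottle was left out on the packing counter: slide it back into the gap in the row, between the green bottle and the red tea tin, until it stands close up to the front of the wooden display riser, about midway between those two. It is tall and full, so push it gently and low on its body, keep it upright, and do not pinch or lift it; leave the green bottle, the tea tin and the white cartons where they are.

Things in the scene. Friction and masses are not known exactly. Their poses are not given: they have to be found in the camera images.
- syrup_bottle: stray amber glass bottle, cream label, white cap, loose, about 0.7 kg, 250 mm tall: straight round body 62 mm in diameter up to 145 mm, then narrowing to a 27 mm neck at 192 mm; cap 31 mm wide. Origin at the centre of its underside, z up its axis. It slides on the counter when pushed below about 35 mm height and tips when pushed much higher.
- riser: fixed wooden display step at the robot's left, behind the row, 440 mm long, 150 deep, 75 high, goods on top up to 60 mm more. Origin at the foot of its front face, mid-length; x level, pointing square into the face (face = plane x 0), y along the face, z up. The gap in the row is centred on y = 0; the syrup bottle's place is there, its axis at about x = -35 mm, y = 0.
- green_bottle: bystander in the row: dark green glass bottle, brass-coloured cap, same shape as the syrup bottle (62 mm diameter, 250 mm tall), loose, close to the riser's front at one side of the gap, its axis 92 to 106 mm along the face from the gap's middle. Origin at the centre of its underside.
- tea_tin: bystander in the row: red round tea tin with a gold band, 67 mm diameter, 160 mm tall, loose, close to the riser's front at the other side of the gap, its axis 92 to 106 mm from the gap's middle; the two neighbours may swap sides. Origin at the centre of its underside.
- gift_carton: bystander: open white carton of six yellow buns, loose, 150 x 210 mm and 42 mm high, at the far or right-hand edge of the packing space. Origin at the centre of its underside, long side along its y.
- carton_stack: bystander: stack of three shut white cartons, loose, 150 x 200 mm and 102 mm high, at the other of those two edges. Origin at the centre of its underside, long side along its y.
There are look-alikes about, which are no part of the job. Leave any pink look-alike of the syrup_bottle alone.

How it is judged:
At the end, for the whole second after the job is handed in: the syrup bottle stands upright and still on the counter, its side within 15 mm of the riser's front, its axis within 20 mm of the middle of the gap, touching neither neighbour; green bottle and tea tin upright, moved under 12 mm; cartons moved under 20 mm (x of syrup_bottle in the frame of riser between -0.046 and -0.025 m and y of syrup_bottle in the frame of riser between -0.02 and 0.02 m and angle between each of syrup_bottle, green_bottle, tea_tin's own z axis and vertical below 0.05 rad and height (world z) of syrup_bottle below 0.005 m and linear speed of syrup_bottle below 0.02 m/s and contact force between syrup_bottle and green_bottle below 0.2 N and contact force between syrup_bottle and tea_tin below 0.2 N and distance of each of green_bottle, tea_tin from where it was at the start of the episode below 0.012 m and distance of each of gift_carton, carton_stack from where it was at the start of the episode below 0.02 m).
It fails at once if the syrup bottle is tipped by more than about 11 degrees (angle between syrup_bottle's own z axis and vertical above 0.2 rad).
It fails at once if the syrup bottle is lifted off the counter (height (world z) of syrup_bottle above 0.012 m).
It fails at once if the syrup bottle is pinched or rammed (more than 30 N from the fingers) (contact force between the fingers and syrup_bottle above 30 N).
It fails at once if the green bottle or the tea tin is knocked or moved (distance of any of green_bottle, tea_tin from where it was at the start of the episode above 0.012 m or angle between any of green_bottle, tea_tin's own z axis and vertical above 0.15 rad).
It fails at once if the cartons are pushed about (distance of any of gift_carton, carton_stack from where it was at the start of the episode above 0.02 m).
It also fails if it takes over 69 s, if anything falls off the work surface, if the arm or the gripper's body presses on something with over 40 N, if the wrist force passes 120 N, or if a joint passes its speed limit or range.

## Working session

There is one attempt and no reset: what is moved stays moved. The work goes in short steps, Python scripts to look and compute and a tool call to move; the robot and the scene stay as the last step left them, time stands still between calls to the robot, and variables do not carry over. Pictures are saved under pics/ and viewed, and the job is handed in when it is done.

Besides the shell and the picture viewer there is one more tool, called after "Call:" as name(argument=value, ...), one argument or row to a line, values as JSON. move_arm: Moves the arm, as the interface text tells. Its arguments: {"type":"object","properties":{"steps":{"type":"array"},"newtons":{"type":"number"}},"required":["steps"]}

```bash
ls; mkdir -p pics
cat > h.py <<'E'
import numpy as np, cv2
from station import status, cams, order, models
def ray(c,uv,z):
    K=c["mtx"];T=c["T"]
    d=T[:3,:3]@np.linalg.solve(K,[uv[0],uv[1],1.0]);o=T[:3,3]
    return o+d*(z-o[2])/d[2]
def proj(c,p):
    T=np.linalg.inv(c["T"]);q=T[:3,:3]@np.array(p,float)+T[:3,3];q=c["mtx"]@q;return q[:2]/q[2]
def save(im,n): cv2.imwrite("pics/"+n,cv2.cvtColor(im,cv2.COLOR_RGB2BGR))
E
python3 - <<'E'
from h import *
np.set_printoptions(precision=3,suppress=True)
for n in("scene","top"):
    c=cams.read_camera(n);save(c["pixels"],n+"0.png");print(n,c["T"])
    for q in("syrup_bottle","riser","green_bottle","tea_tin","gift_carton","carton_stack"):
        for r in models.place_of(n,q):
            p=r["position"];print(q,round(r["score"],2),np.array(p),ray(c,(p[1],p[0]),0))
print(status.get_obs())
E
```

```text
pics
scene [[ 0.552  0.501 -0.666  1.557]
 [ 0.833 -0.349  0.429 -0.675]
 [-0.017 -0.792 -0.611  0.912]
 [ 0.     0.     0.     1.   ]]
syrup_bottle 0.95 [191.7 285.8] [ 0.459 -0.099  0.   ]
syrup_bottle 0.89 [213.  299.3] [ 0.572 -0.119  0.   ]
green_bottle 0.96 [195.2 408. ] [0.687 0.197 0.   ]
gift_carton 0.67 [252.3 182.8] [ 0.537 -0.461  0.   ]
carton_stack 0.86 [244.  364.6] [ 0.785 -0.044  0.   ]
top [[ 0.011 -0.992  0.127  0.495]
 [-1.    -0.01   0.007 -0.092]
 [-0.005 -0.127 -0.992  1.18 ]
 [ 0.     0.     0.     1.   ]]
syrup_bottle 0.58 [224.7 334.3] [ 0.591 -0.109  0.   ]
syrup_bottle 0.58 [262.5 331.8] [ 0.482 -0.103  0.   ]
riser 0.7 [226.5 201.6] [0.582 0.278 0.   ]
riser 0.67 [243.7 457.1] [ 0.54  -0.465  0.   ]
green_bottle 0.87 [195.4 228.6] [0.674 0.203 0.   ]
tea_tin 0.67 [262.7 205.3] [0.477 0.262 0.   ]
tea_tin 0.3 [222.5 335. ] [ 0.597 -0.111  0.   ]
gift_carton 0.94 [246.8 454.1] [ 0.531 -0.456  0.   ]
carton_stack 0.98 [156.1 312.8] [ 0.795 -0.044  0.   ]
{'t': 0.7, 'q': array([ 1.035,  0.477,  0.022,  1.555, -0.011,  1.109, -0.083]), 'joint_vel': array([ 0.   , -0.001,  0.   , -0.001, -0.001, -0.001,  0.   ]), 'joint_torque': array([ -0.001, -59.616,   1.606, -28.15 ,   0.013,   0.002,   0.   ]), 'eef_pos': array([ 0.28 , -0.614,  0.256]), 'tool_rot': array([ 0.   ,  0.977,  0.212, -0.   ]), 'contact_force': array([ 0.08 ,  0.582, -0.223]), 'torque': array([-0.043,  0.047, -0.022]), 'gripper_width': 0.9992157295039097}
```

View pics/scene0.png

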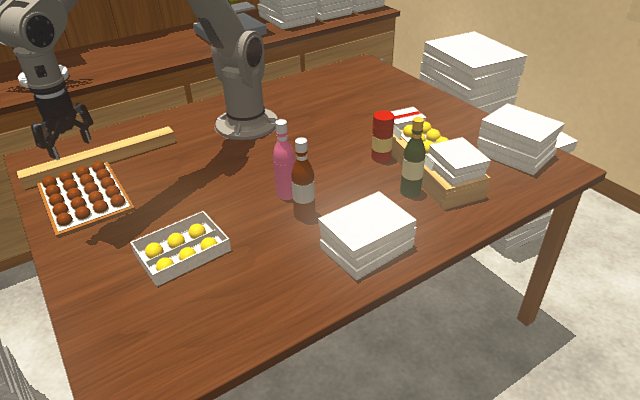

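View pics/top0.png

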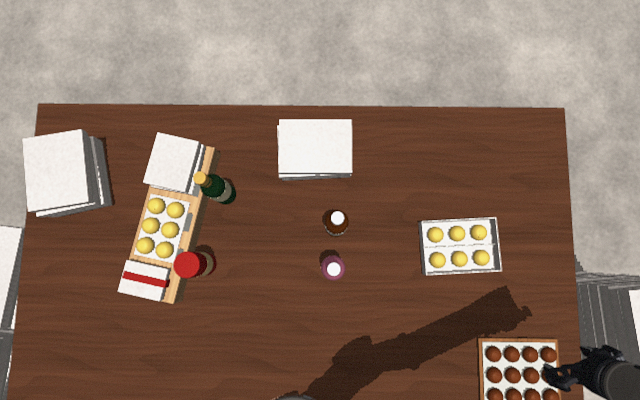

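The scene camera shows an amber bottle at (303,185) and a pink one at (284,165). In the top view they are at (335,222) and (332,267). The amber one with the cream label and white cap is the one meant. Next I'll confirm it in an enlarged crop and measure the row.

Run:
```python
from h import *
a=cams.read_camera("scene")["pixels"][105:225,250:350];b=cams.read_camera("top")["pixels"][120:310,110:360]
save(cv2.resize(a,None,fx=4,fy=4,interpolation=2),"amber.png");save(cv2.resize(b,None,fx=3,fy=3,interpolation=2),"row.png")
```

```text
(no output)
```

View pics/amber.png

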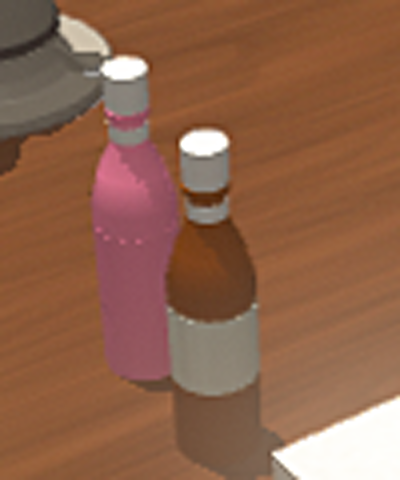

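View pics/row.png

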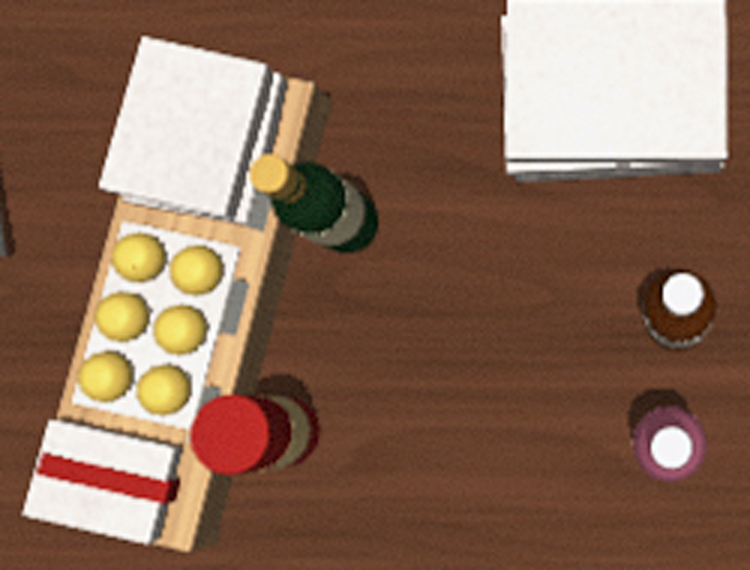

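The crop confirms it: the amber bottle has the cream label, and the pink look-alike stands to its left. Next, the riser's face and the exact positions.

Run:
```python
from h import *
np.set_printoptions(precision=3,suppress=True)
c=cams.read_camera("top");s=cams.read_camera("scene")
im=c["pixels"][140:310,160:240]
save(cv2.resize(im[:85],None,fx=7,fy=7,interpolation=2),"r1.png");save(cv2.resize(im[85:],None,fx=7,fy=7,interpolation=2),"r2.png")
save(cv2.resize(s["pixels"][100:215,365:495],None,fx=6,fy=5,interpolation=2)[:575],"r3.png")
print("amber cap",ray(c,(337.7,217.7),.25),"scene",ray(s,(250+204/4,105+143/4),.25))
print("pink cap",ray(c,(333.7,269),.25),ray(s,(250+125/4,105+69/4),.25))
print("green cap",ray(c,(110+271/3,120+173/3),.25),"tin",ray(c,(110+231/3,120+434/3),.16))
for q,h in(("gift_carton",.042),("carton_stack",.102)):
    r=models.silhouettes("top",q)[0]["box"];print(q,r)
    x,y,w,hh=r
    for u in(x-w/2,x+w/2):
        for v in(y-hh/2,y+hh/2): print(ray(c,(u,v),h))
```

```text
amber cap [ 0.587 -0.113  0.25 ] scene [ 0.591 -0.113  0.25 ]
pink cap [ 0.47  -0.105  0.25 ] [ 0.476 -0.105  0.25 ]
green cap [0.677 0.208 0.25 ] tin [0.474 0.259 0.16 ]
gift_carton [461.1, 246.4, 84.5, 57.5]
[ 0.61  -0.347  0.042]
[ 0.45  -0.344  0.042]
[ 0.613 -0.584  0.042]
[ 0.453 -0.577  0.042]
carton_stack [313.6, 149.8, 77.7, 61.6]
[0.873 0.059 0.102]
[0.7   0.054 0.102]
[ 0.875 -0.155  0.102]
[ 0.703 -0.156  0.102]
```

View pics/r1.png

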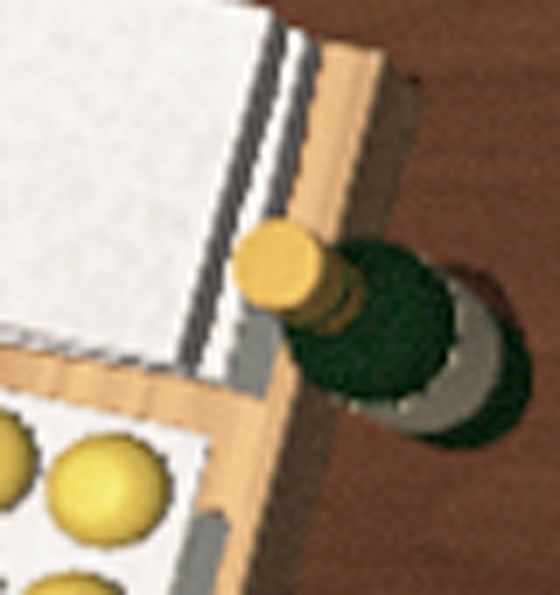

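View pics/r2.png

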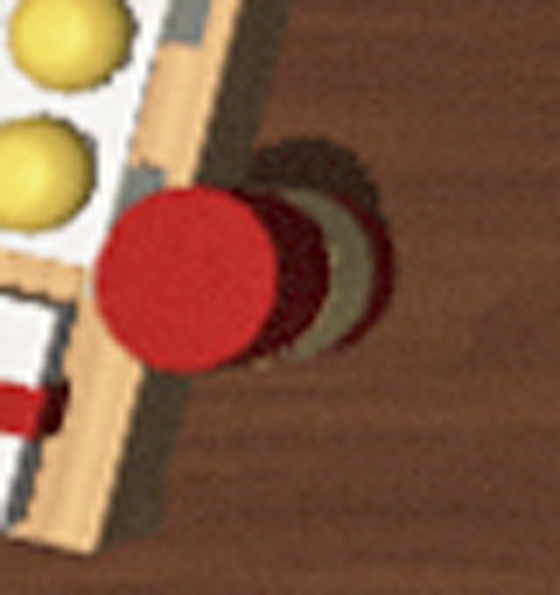

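View pics/r3.png

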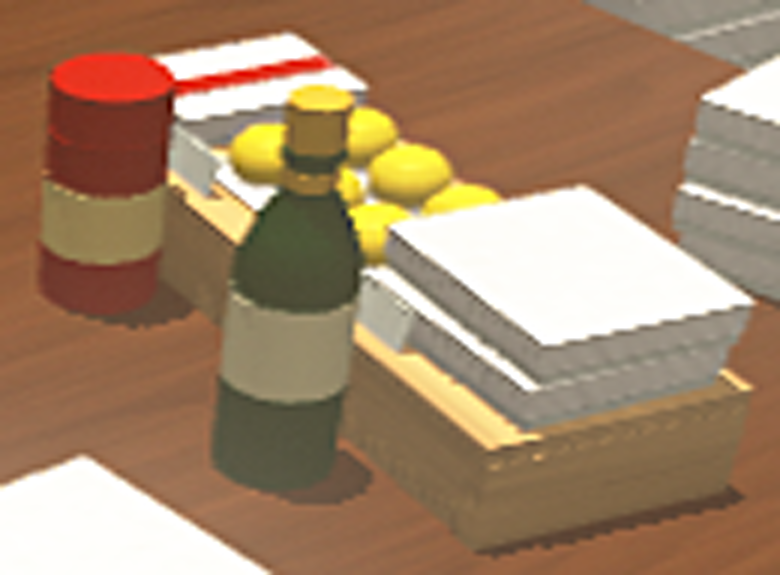

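```bash
cat >> h.py <<'E'
def cornerpose(A,B):
    m=(A+B)/2; ey=(A-B)/np.linalg.norm(A-B); return m,ey
E
python3 - <<'E'
from h import *
np.set_printoptions(precision=4,suppress=True)
c=cams.read_camera("top");s=cams.read_camera("scene")
A=ray(c,(215,147.1),.075);B=ray(c,(173.9,304),.075)
A2=ray(s,(445.8,189.6),.075);A3=ray(s,(443.7,209.6),0)
print(A,B,np.linalg.norm(A-B),A2,A3)
o=(A+B)[:2]/2;y=(A-B)[:2];y/=np.linalg.norm(y);
x=np.array([-y[1],y[0]])
print("o",o,"x",x,"y",y,"ang",np.degrees(np.arctan2(x[1],x[0])))
for n,p in(("amber",(.589,-.113)),("pink",(.473,-.105)),("green",(.677,.208)),("tin",(.474,.259)),("greenfoot",(.687,.197))):
    d=np.array(p)-o;print(n,d@x,d@y)
print("goal",o-.035*x)
E
```

```text
[0.7993 0.2278 0.075 ] [0.3683 0.318  0.075 ] 0.4403729241605844 [0.799  0.2293 0.075 ] [0.7986 0.2352 0.    ]
o [0.5838 0.2729] x [0.2048 0.9788] y [ 0.9788 -0.2048] ang 78.18342252590313
amber -0.37664924592960536 0.08413430235393753
pink -0.3925731746970107 -0.031045680683961022
green -0.04443124502421714 0.10453527964492769
tin -0.036082217683485046 -0.10460652330814943
greenfoot -0.05315034240673227 0.11657593331631189
goal [0.5766 0.2386]
```

Call:
move_arm(
  steps=[0,3.9,4.4,0,0,0,8.45,0,3.9,4.4,0,0,0,8.45,0,3.9,4.4,0,0,0,8.45,0,3.9,4.4,0,0,0,8.45,0,3.9,4.4,0,0,0,8.45,0,3.9,4.4,0,0,0,8.45,0,3.9,4.4,0,0,0,8.45,0,3.9,4.4,0,0,0,8.45],
)

```text
t: 1.9
eef_pos: [0.5464, -0.3134, 0.2567]
tool_rot: [0.0, 0.692, 0.722, -0.0]
contact_force: [-0.1, -0.9, -0.3]
gripper_width: 0.499
```

Call:
move_arm(
  steps=[0,0,0,0,8,0,0,0,0,0,0,8,0,0,0,0,0,-1,8,0,0,0,0,0,-1,8,0,0,0,0,0,-1,8,0,0,0,0,0,0,0,0,0,0,0,0,0,0,0,0],
)

```text
t: 2.6
eef_pos: [0.5452, -0.3152, 0.2256]
tool_rot: [-0.237, 0.653, 0.676, 0.246]
contact_force: [-1.0, -0.1, 1.0]
gripper_width: 0.501
```

Run:
```python
from h import *
from scipy.spatial.transform import Rotation as R
np.set_printoptions(precision=3,suppress=True)
o=status.get_obs();print(o["q"],o["eef_pos"],R.from_quat(np.roll(o["tool_rot"],-1)).as_matrix())
c=cams.read_camera("scene");t=cams.read_camera("top")
save(np.vstack([c["pixels"][0:300],t["pixels"][100:400]]),"p1.png")
```

```text
[ 0.947  0.727 -0.453  1.419 -0.291  1.441  0.671] [ 0.545 -0.315  0.226] [[-0.035  0.999 -0.   ]
 [ 0.766  0.027  0.642]
 [ 0.642  0.023 -0.767]]
```

View pics/p1.png

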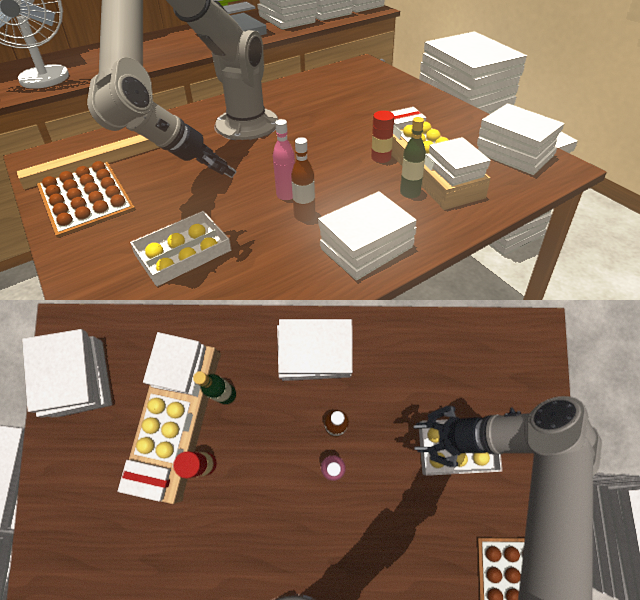

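Call:
move_arm(
  steps=[0,0.8,1.7,-3,0,0,0,0,0.8,1.7,-3,0,0,0,0,0.8,1.7,-3,0,0,0,0,0.8,1.7,-3,0,0,0,0,0.8,1.6,-2.5,0,0,0,0,0.8,1.6,-2.5,0,0,0,0,0,0,0,0,0,0,0,0,0,0,0,0,0],
)

```text
t: 3.5
eef_pos: [0.5943, -0.2142, 0.0585]
tool_rot: [-0.236, 0.651, 0.678, 0.246]
contact_force: [0.3, -0.3, 0.0]
gripper_width: 0.502
```

Run:
```python
from h import *
c=cams.read_camera("scene");t=cams.read_camera("top")
a=cv2.resize(c["pixels"][110:260,170:350],(720,600));b=cv2.resize(t["pixels"][170:320,290:490],(800,600))
save(a,"p2.png");save(b,"p2t.png")
```

```text
(no output)
```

View pics/p2.png

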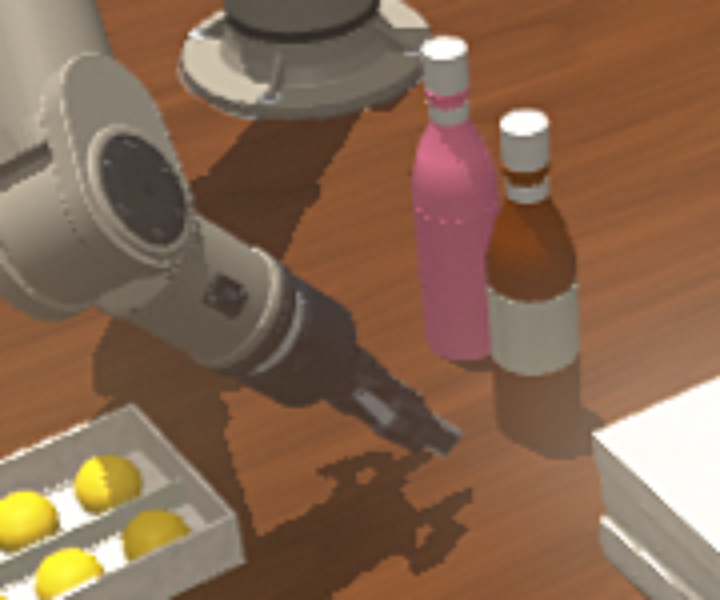

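View pics/p2t.png

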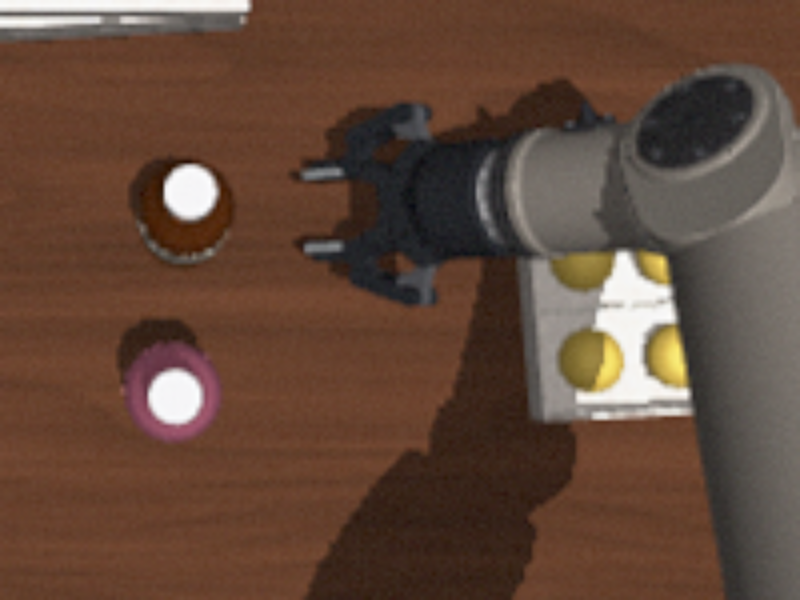

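Call:
move_arm(
  steps=[-0.1,0,0,-1,0,0,0,-0.1,0,0,-1,0,0,0,-0.1,0,0,-0.5,0,0,0,-0.1,0,1,0,0,0,0,-0.1,0,1,0,0,0,0,-0.1,0,1,0,0,0,0,-0.1,0,0.5,0,0,0,0,-0.1,0,0.3,0,0,0,0],
)

```text
t: 4.4
eef_pos: [0.5935, -0.1756, 0.0317]
tool_rot: [-0.237, 0.652, 0.677, 0.246]
contact_force: [-0.8, -0.7, -0.3]
gripper_width: 0.452
```

Call:
move_arm(
  steps=[-0.1,0,0.3,0,0,0,0,-0.1,0,0.3,0,0,0,0,-0.1,0,0.3,0,0,0,0,-0.1,0,0.3,0,0,0,0,-0.1,0,0.3,0,0,0,0,-0.1,0,0.3,0,0,0,0,-0.1,0,0.3,0,0,0,0,-0.1,0,0.3,0,0,0,0],
)

```text
t: 5.2
eef_pos: [0.5933, -0.1538, 0.0312]
tool_rot: [-0.237, 0.653, 0.676, 0.246]
contact_force: [-1.3, -3.8, 2.1]
gripper_width: 0.449
```

Run:
```python
from h import *
c=cams.read_camera("scene");t=cams.read_camera("top")
a=cv2.resize(c["pixels"][110:230,220:350],(650,600));
save(a,"p3.png");
b=cv2.resize(t["pixels"][170:320,290:490],(800,600));save(b,"p3t.png")
```

```text
(no output)
```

View pics/p3.png

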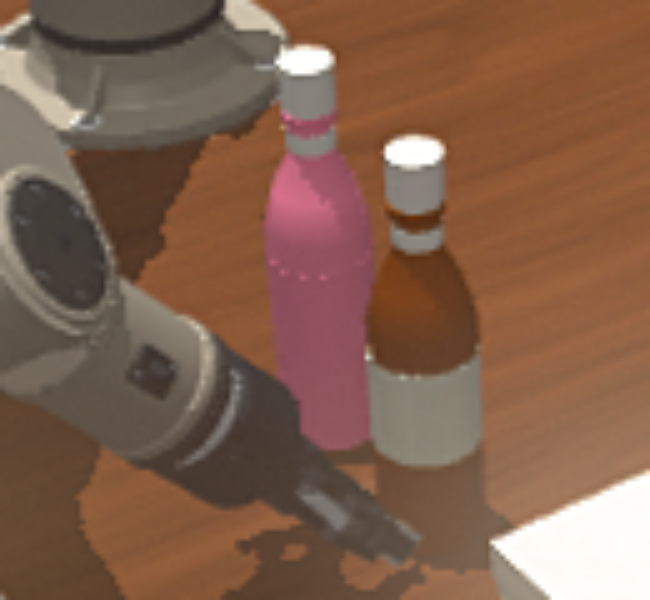

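View pics/p3t.png

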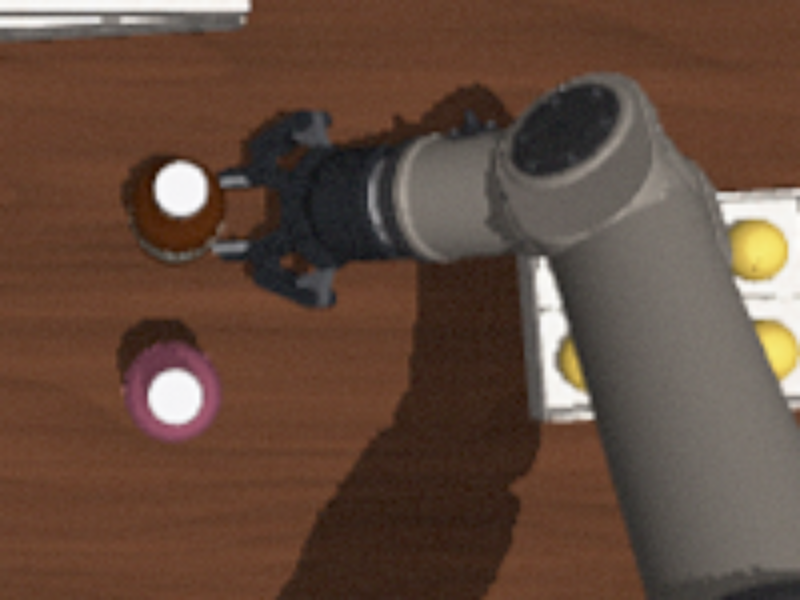

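Call:
move_arm(
  steps=[-0.1,0,0.4,0,0,0,0,-0.1,0,0.4,0,0,0,0,-0.1,0,0.4,0,0,0,0,-0.1,0,0.4,0,0,0,0,-0.1,0,0.4,0,0,0,0,-0.1,0,0.4,0,0,0,0,-0.1,0,0.4,0,0,0,0,-0.1,0,0.4,0,0,0,0],
)

```text
t: 6.1
eef_pos: [0.5934, -0.1205, 0.0313]
tool_rot: [-0.237, 0.652, 0.677, 0.246]
contact_force: [0.4, -2.5, -0.1]
gripper_width: 0.451
```

```bash
cat >> h.py <<'E'
def cap(save_as=None):
    out={}
    for n in("top","scene"):
        c=cams.read_camera(n);im=c["pixels"]
        r=models.silhouettes(n,"syrup_bottle");
        for k in r: print(n,round(k["score"],2),np.round(k["box"],1), im[k["region"]].mean(0).astype(int))
        out[n]=c
    print(status.get_obs()["contact_force"])
    return out
E
python3 - <<'E'
from h import *
o=cap()
a=cv2.resize(o["scene"]["pixels"][100:220,240:370],(650,600));save(a,"p4.png")
b=cv2.resize(o["top"]["pixels"][170:320,260:460],(800,600));save(b,"p4t.png")
E
```

```text
top 0.79 [334.  266.4  24.3  27.5] [158 120 130]
top 0.72 [321.7 223.8  24.4  30. ] [125 102  88]
scene 0.84 [284.4 158.9  18.9  79.7] [154  97 107]
scene 0.82 [316.2 175.6  27.8  84.4] [126 102  82]
[-0.04750929 -0.39581974 -0.36126978]
```

View pics/p4.png

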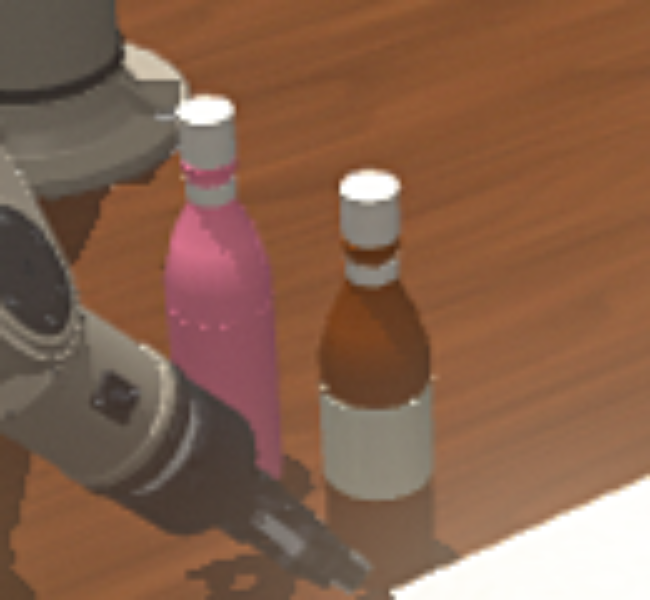

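View pics/p4t.png

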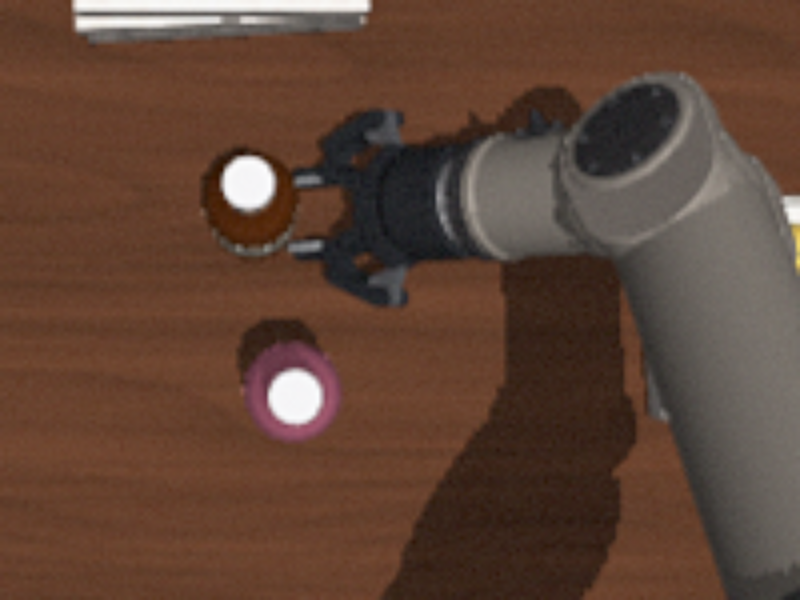

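Call:
move_arm(
  steps=[-0.1,0,0.5,0,0,0,0,-0.1,0,0.5,0,0,0,0,-0.1,0,0.5,0,0,0,0,-0.1,0,0.5,0,0,0,0,-0.1,0,0.5,0,0,0,0,-0.1,0,0.5,0,0,0,0,-0.1,0,0.5,0,0,0,0,-0.1,0,0.5,0,0,0,0],
)

```text
t: 7.1
eef_pos: [0.5934, -0.0804, 0.0313]
tool_rot: [-0.237, 0.652, 0.677, 0.246]
contact_force: [0.2, -3.1, 1.3]
gripper_width: 0.446
```

Call:
move_arm(
  steps=[-0.1,-0.03,0.5,0,0,0,0,-0.1,-0.03,0.5,0,0,0,0,-0.1,-0.03,0.5,0,0,0,0,-0.1,-0.03,0.5,0,0,0,0,-0.1,-0.03,0.5,0,0,0,0,-0.1,-0.03,0.5,0,0,0,0,-0.1,-0.03,0.5,0,0,0,0,-0.1,-0.03,0.5,0,0,0,0],
)

```text
t: 7.9
eef_pos: [0.5909, -0.0404, 0.0313]
tool_rot: [-0.237, 0.652, 0.677, 0.246]
contact_force: [0.2, -3.0, 0.0]
gripper_width: 0.45
```

Call:
move_arm(
  steps=[-0.1,-0.03,0.5,0,0,0,0,-0.1,-0.03,0.5,0,0,0,0,-0.1,-0.03,0.5,0,0,0,0,-0.1,-0.03,0.5,0,0,0,0,-0.1,-0.03,0.5,0,0,0,0,-0.1,-0.03,0.5,0,0,0,0,-0.1,-0.03,0.5,0,0,0,0,-0.1,-0.03,0.5,0,0,0,0],
)

```text
t: 8.7
eef_pos: [0.5885, -0.0004, 0.0313]
tool_rot: [-0.237, 0.652, 0.677, 0.246]
contact_force: [0.7, -2.7, 1.5]
gripper_width: 0.449
```

Run:
```python
from h import *
o=cap()
a=cv2.resize(o["scene"]["pixels"][70:220,270:470],(800,600));save(a,"p5.png")
b=cv2.resize(o["top"]["pixels"][140:310,150:370],(776,600));save(b,"p5t.png")
```

```text
top 0.9 [334.2 267.2  22.4  30.7] [157 120 130]
top 0.75 [278.2 223.8  29.5  29.7] [116  94  80]
scene 0.68 [285.  162.1  21.4  80.7] [142  83  91]
scene 0.61 [346.9 161.4  23.5  80.9] [126 102  82]
[ 0.17464272 -0.42454672  0.08265617]
```

View pics/p5.png

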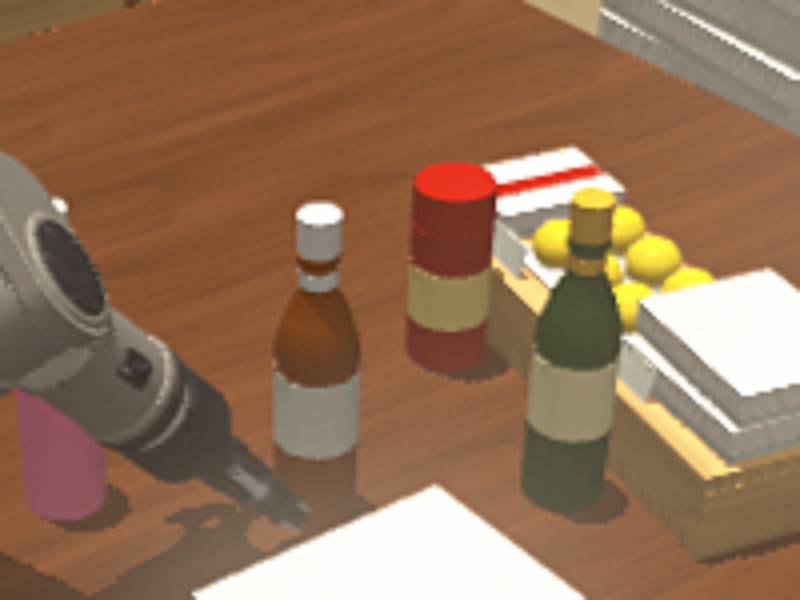

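View pics/p5t.png

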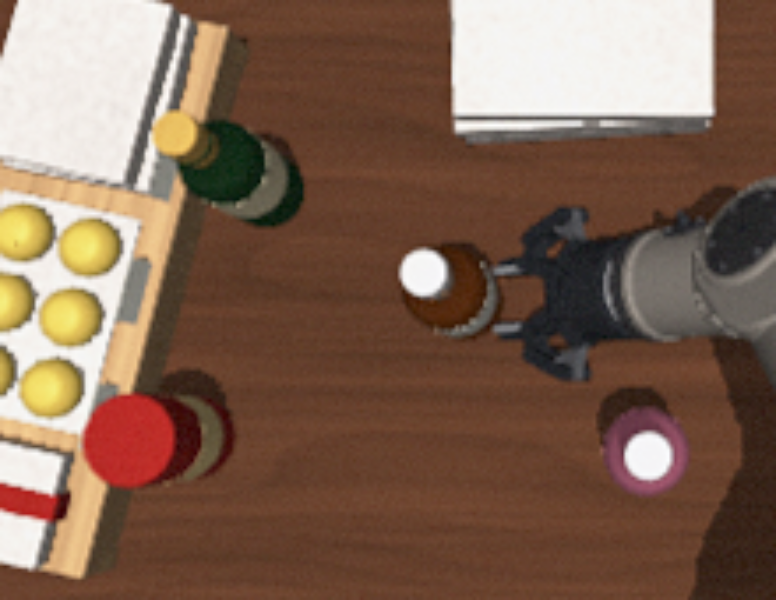

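Call:
move_arm(
  steps=[-0.1,-0.03,0.5,0,0,0,0,-0.1,-0.03,0.5,0,0,0,0,-0.1,-0.03,0.5,0,0,0,0,-0.1,-0.03,0.5,0,0,0,0,-0.1,-0.03,0.5,0,0,0,0,-0.1,-0.03,0.5,0,0,0,0,-0.1,-0.03,0.5,0,0,0,0,-0.1,-0.03,0.5,0,0,0,0],
)

```text
t: 9.7
eef_pos: [0.586, 0.0396, 0.0312]
tool_rot: [-0.237, 0.652, 0.677, 0.246]
contact_force: [1.8, -3.4, 1.1]
gripper_width: 0.448
```

Call:
move_arm(
  steps=[-0.1,-0.03,0.5,0,0,0,0,-0.1,-0.03,0.5,0,0,0,0,-0.1,-0.03,0.5,0,0,0,0,-0.1,-0.03,0.5,0,0,0,0,-0.1,-0.03,0.5,0,0,0,0,-0.1,-0.03,0.5,0,0,0,0,-0.1,-0.03,0.5,0,0,0,0,-0.1,-0.03,0.5,0,0,0,0],
)

```text
t: 10.5
eef_pos: [0.5837, 0.0796, 0.0313]
tool_rot: [-0.237, 0.652, 0.677, 0.246]
contact_force: [0.0, -3.2, -0.1]
gripper_width: 0.451
```

Run:
```python
from h import *
o=cap();print(ray(o["top"],(270.2,217.1),.25),"prev")
a=cv2.resize(o["scene"]["pixels"][70:220,290:490],(800,600));save(a,"p6.png")
b=cv2.resize(o["top"]["pixels"][140:310,150:370],(776,600));save(b,"p6t.png")
```

```text
top 0.82 [247.  224.9  38.6  28.8] [110  89  75]
top 0.82 [333.4 267.4  18.9  29.5] [164 127 138]
scene 0.69 [282.2 173.8  19.7  58.1] [147  82  94]
scene 0.58 [368.9 152.1  25.4  79.8] [123  99  78]
[-0.28366478 -0.61059524  0.28654496]
[0.58665701 0.042185   0.25      ] prev
```

View pics/p6.png

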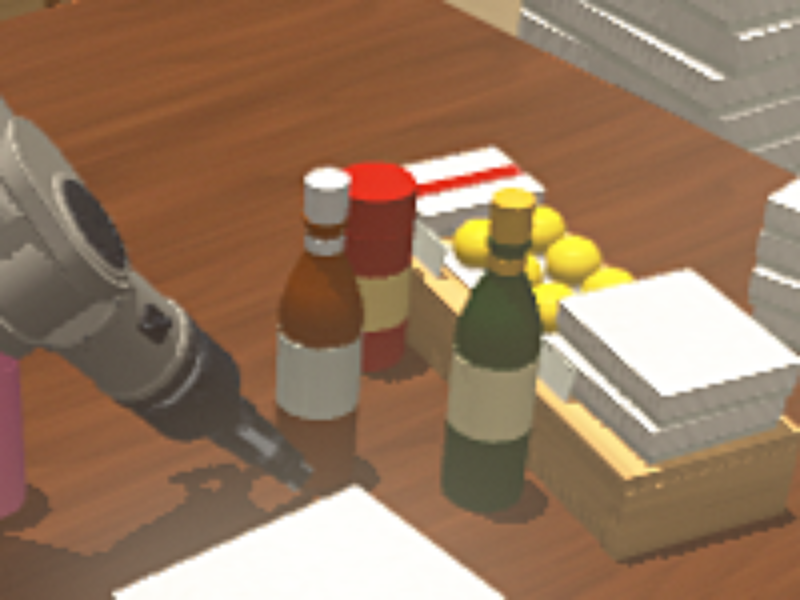

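View pics/p6t.png

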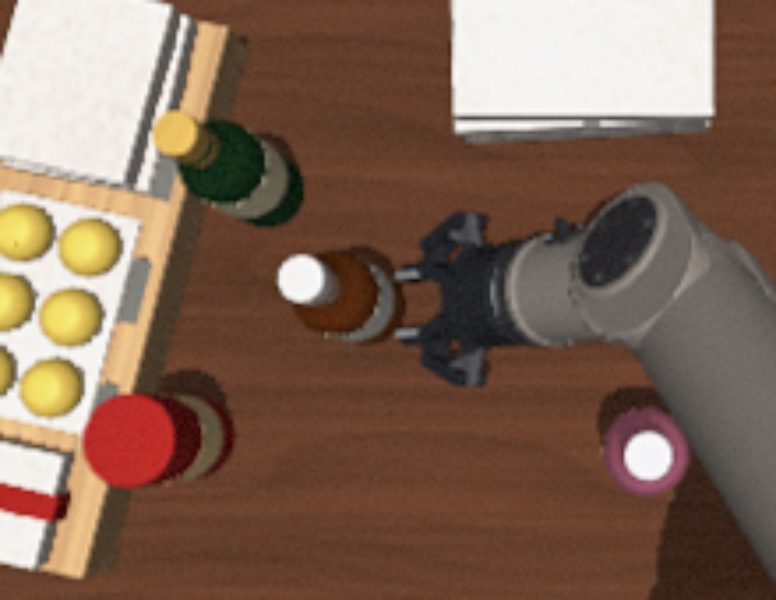

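Call:
move_arm(
  steps=[-0.1,-0.03,0.5,0,0,0,0,-0.1,-0.03,0.5,0,0,0,0,-0.1,-0.03,0.5,0,0,0,0,-0.1,-0.03,0.5,0,0,0,0,-0.1,-0.03,0.5,0,0,0,0,-0.1,-0.03,0.5,0,0,0,0,-0.1,-0.03,0.5,0,0,0,0,-0.1,-0.03,0.5,0,0,0,0],
)

```text
t: 11.5
eef_pos: [0.5813, 0.1196, 0.0313]
tool_rot: [-0.237, 0.652, 0.677, 0.246]
contact_force: [-0.0, -3.1, 0.6]
gripper_width: 0.452
```

Call:
move_arm(
  steps=[-0.1,-0.03,0.5,0,0,0,0,-0.1,-0.03,0.5,0,0,0,0,-0.1,-0.03,0.5,0,0,0,0,-0.1,-0.03,0.5,0,0,0,0,-0.1,-0.03,0.5,0,0,0,0,-0.1,-0.03,0.4,0,0,0,0,-0.1,-0.03,0.3,0,0,0,0,-0.1,0,0,0,0,0,0],
)

```text
t: 12.3
eef_pos: [0.579, 0.152, 0.0314]
tool_rot: [-0.238, 0.652, 0.677, 0.246]
contact_force: [0.7, -0.5, -0.3]
gripper_width: 0.449
```

Run:
```python
from h import *
o=cap();print(ray(o["top"],(235.3,219.1),.25),"prev");print(status.get_obs()["eef_pos"])
a=cv2.resize(o["scene"]["pixels"][90:215,330:490],(768,600));save(a,"p7.png")
b=cv2.resize(o["top"]["pixels"][160:280,170:330],(800,600));save(b,"p7t.png")
```

```text
top 0.56 [220.8 227.6  43.7  27.1] [103  82  68]
scene 0.69 [284.6 161.7  22.5  79.2] [143  87  96]
scene 0.55 [386.8 144.9  22.5  79.9] [124 100  79]
[ 0.21413738  0.4998963  -0.50521316]
[0.58118102 0.12252938 0.25      ] prev
[0.57901603 0.15166278 0.03147934]
```

View pics/p7.png

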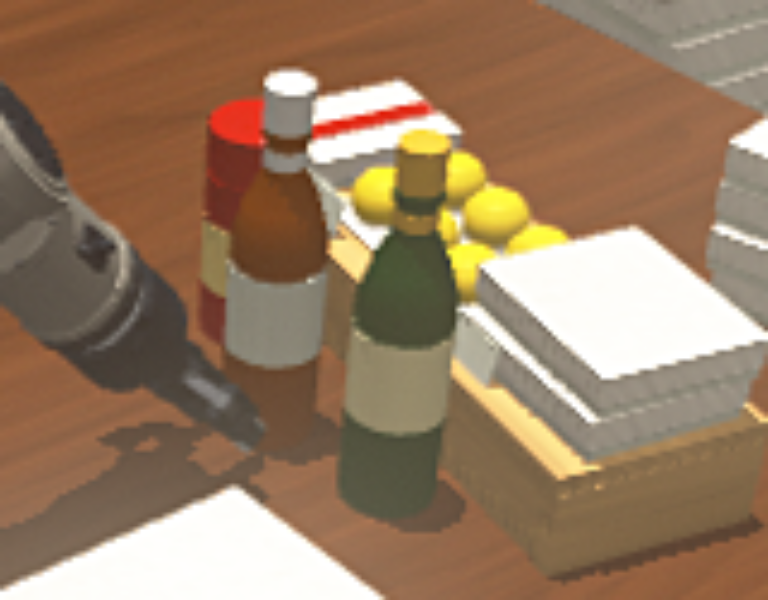

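View pics/p7t.png

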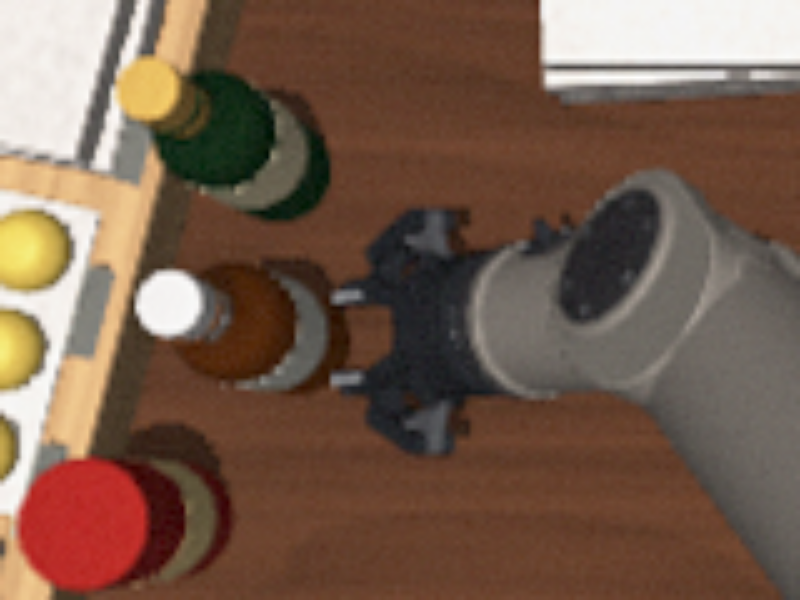

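Run:
```python
from h import *
t=cams.read_camera("top");s=cams.read_camera("scene")
o=np.array([.5838,.2729]);x=np.array([.2048,.9788]);y=np.array([.9788,-.2048])
for p in(ray(t,(204.4,220.8),.25),ray(s,(330+291/4.8,90+80/4.8),.25),ray(t,(170+150/5,160+91/5),.25),ray(s,(330+424/4.8,90+143/4.8),.25),ray(t,(170+83/5,160+525/5),.16)):
    d=p[:2]-o;print(p,d@x,d@y)
```

```text
[0.57649778 0.19364999 0.25      ] -0.07906540825405164 0.009082989947872256
[0.57758677 0.19784039 0.25      ] -0.07474081306020015 0.009290698408812054
[0.6761758  0.20883947 0.25      ] -0.04378388644826966 0.10353702644398975
[0.6816777  0.20927858 0.25      ] -0.04222729180122279 0.10883236381762659
[0.47339941 0.26030623 0.16      ] -0.03493682095215113 -0.10548089758229522
```

Call:
move_arm(
  steps=[-0.1,0,0.5,0,0,0,0,-0.1,0,0.5,0,0,0,0,-0.1,0,0.5,0,0,0,0,-0.1,0,0.5,0,0,0,0,-0.1,0,0.5,0,0,0,0,-0.1,0,0.4,0,0,0,0,-0.1,0,0.3,0,0,0,0,-0.1,0,0,0,0,0,0],
)

```text
t: 13.4
eef_pos: [0.579, 0.184, 0.0314]
tool_rot: [-0.238, 0.652, 0.677, 0.246]
contact_force: [1.0, -0.3, -1.2]
gripper_width: 0.449
```

Run:
```python
from h import *
o=cap();print(status.get_obs()["eef_pos"])
a=cv2.resize(o["scene"]["pixels"][90:215,330:490],(768,600));save(a,"p8.png")
b=cv2.resize(o["top"]["pixels"][160:280,170:330],(800,600));save(b,"p8t.png")
```

```text
top 0.71 [205.6 226.8  48.2  25.2] [104  84  70]
scene 0.94 [394.9 139.3  25.6  81.6] [125 101  79]
scene 0.68 [284.5 161.4  22.3  81.9] [143  87  96]
[-0.13554333 -0.47874553 -0.55341957]
[0.57904656 0.18367817 0.03155888]
```

View pics/p8.png

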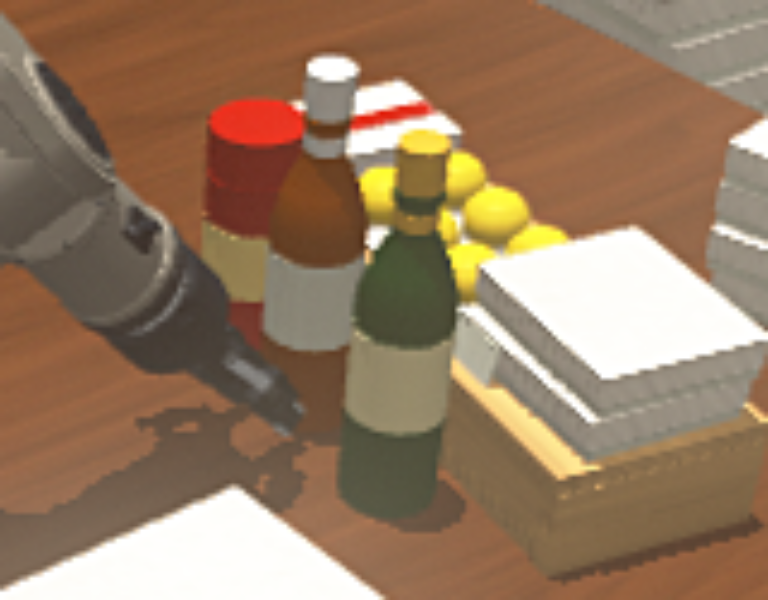

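View pics/p8t.png

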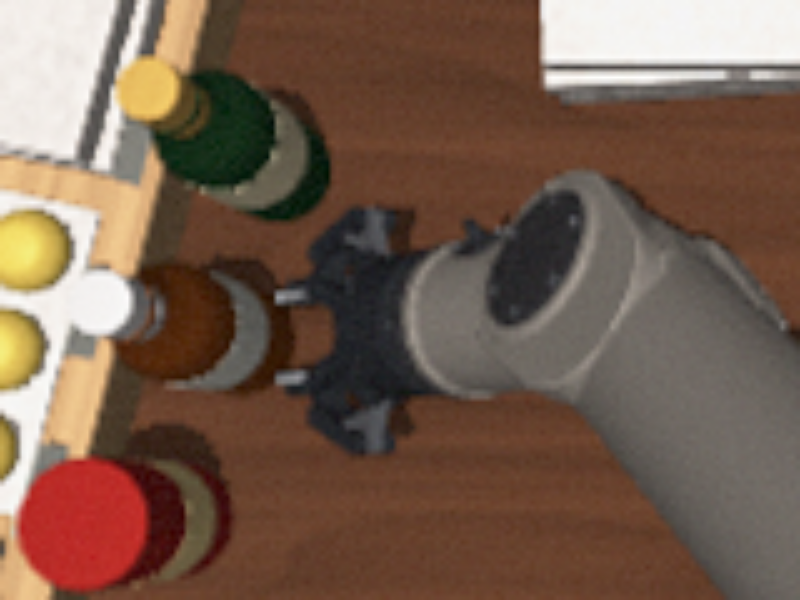

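Call:
move_arm(
  steps=[-0.1,0,0.2,0,0,0,0,-0.1,0,0.2,0,0,0,0,-0.1,0,0.2,0,0,0,0,-0.1,0,0,0,0,0,0],
)

```text
t: 14.0
eef_pos: [0.5796, 0.1892, 0.0314]
tool_rot: [-0.237, 0.652, 0.677, 0.246]
contact_force: [-0.0, -3.4, 0.3]
gripper_width: 0.449
```

Run:
```python
from h import *
t=cams.read_camera("top");s=cams.read_camera("scene")
a=cv2.resize(s["pixels"][90:190,380:430],(300,600),interpolation=2);b=cv2.resize(t["pixels"][205:245,170:230],(480,320),interpolation=2)
im=np.zeros((600,790,3),np.uint8);im[:,:300]=a;im[:320,305:785]=b;save(im,"p9.png")
print(status.get_obs()["eef_pos"])
o=np.array([.5838,.2729]);x=np.array([.2048,.9788]);y=np.array([.9788,-.2048])
for p in(ray(t,(190.6,220.2),.25),ray(s,(330+332/4.8,90+69/4.8),.25)):
    d=p[:2]-o;print("before",p,d@x,d@y)
```

```text
[0.57956332 0.18915956 0.03135216]
before [0.57754797 0.22557435 0.25      ] -0.04760276726090701 0.0035728038134780673
before [0.58077739 0.2270759  0.25      ] -0.04547165956769877 0.006426240127696224
```

View pics/p9.png

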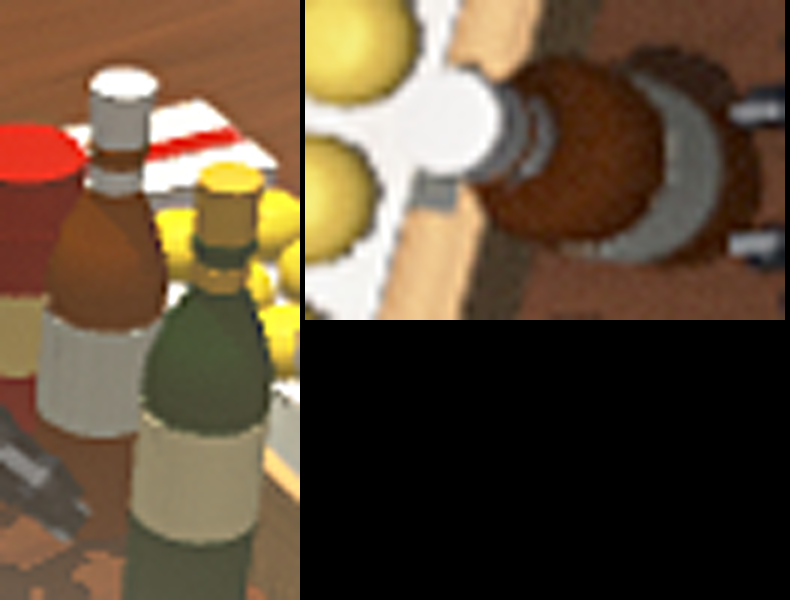

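Call:
move_arm(
  steps=[-0.1,0,0.15,0,0,0,0,-0.1,0,0.15,0,0,0,0,-0.1,0,0,0,0,0,0],
)

```text
t: 14.4
eef_pos: [0.5794, 0.1924, 0.0313]
tool_rot: [-0.237, 0.652, 0.677, 0.246]
contact_force: [0.8, -2.5, 0.2]
gripper_width: 0.45
```

Run:
```python
from h import *
t=cams.read_camera("top");s=cams.read_camera("scene")
a=cv2.resize(s["pixels"][90:190,380:430],(300,600),interpolation=2);b=cv2.resize(t["pixels"][205:245,170:230],(480,320),interpolation=2)
im=np.zeros((600,790,3),np.uint8);im[:,:300]=a;im[:320,305:785]=b;save(im,"p10.png")
q=status.get_obs();print(q["eef_pos"],q["contact_force"])
o=np.array([.5838,.2729]);x=np.array([.2048,.9788]);y=np.array([.9788,-.2048])
for p in(ray(t,(170+(450-305)/8,205+123/8),.25),ray(s,(380+125/6,90+82/6),.25)):
    d=p[:2]-o;print("before",p,d@x,d@y)
```

```text
[0.57936449 0.19236146 0.03136235] [ 0.30292413 -2.38850502  0.6840251 ]
before [0.57708297 0.23126699 0.25      ] -0.04212604003416677 0.0019518147145505163
before [0.5801426  0.23391571 0.25      ] -0.038906861343087094 0.004404116030092635
```

View pics/p10.png

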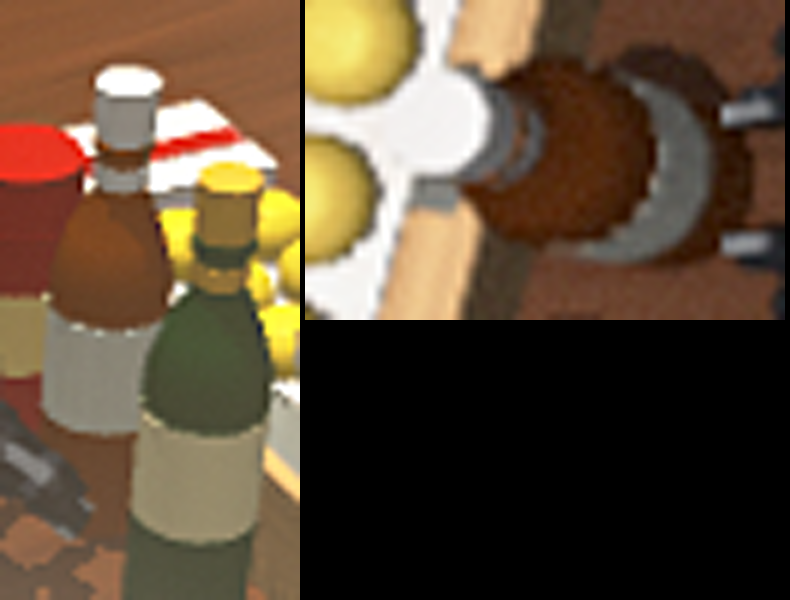

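Call:
move_arm(
  steps=[-0.1,0,0.15,0,0,0,0,-0.1,0,0.15,0,0,0,0,-0.1,0,0,0,0,0,0],
)

```text
t: 14.8
eef_pos: [0.5792, 0.1955, 0.0313]
tool_rot: [-0.237, 0.652, 0.677, 0.246]
contact_force: [0.9, -2.5, -0.2]
gripper_width: 0.45
```

Call:
move_arm(
  steps=[-0.1,0,-0.3,0,0,0,0,-0.1,0,-0.5,0,0,0,0,-0.1,0,-1.2,0,0,0,0,-0.1,0,-2,0,0,0,0,-0.1,0,-2,0,0,0,0,-0.1,0,-2,0,0,0,0,-0.1,0,-1,0,0,0,0,-0.1,0,0,0,0,0,0],
)

```text
t: 15.6
eef_pos: [0.5799, 0.1024, 0.0309]
tool_rot: [-0.237, 0.654, 0.676, 0.246]
contact_force: [-0.0, -0.2, 0.4]
gripper_width: 0.451
```

Run:
```python
from h import *
o=cap();print(status.get_obs()["eef_pos"])
a=cv2.resize(o["scene"]["pixels"][90:215,330:490],(768,600),interpolation=2);save(a,"p11.png")
b=cv2.resize(o["top"]["pixels"][160:280,170:330],(800,600),interpolation=2);save(b,"p11t.png")
```

```text
top 0.96 [202.6 228.2  43.9  30. ] [105  85  71]
top 0.84 [332.  269.   18.6  22.4] [169 135 145]
scene 0.84 [396.9 142.8  26.3  82.3] [124  98  76]
scene 0.63 [285.9 165.8  23.   72.3] [144  82  93]
[ 0.01553799  0.20368185 -0.20523982]
[0.57889537 0.10653666 0.03162435]
```

View pics/p11.png

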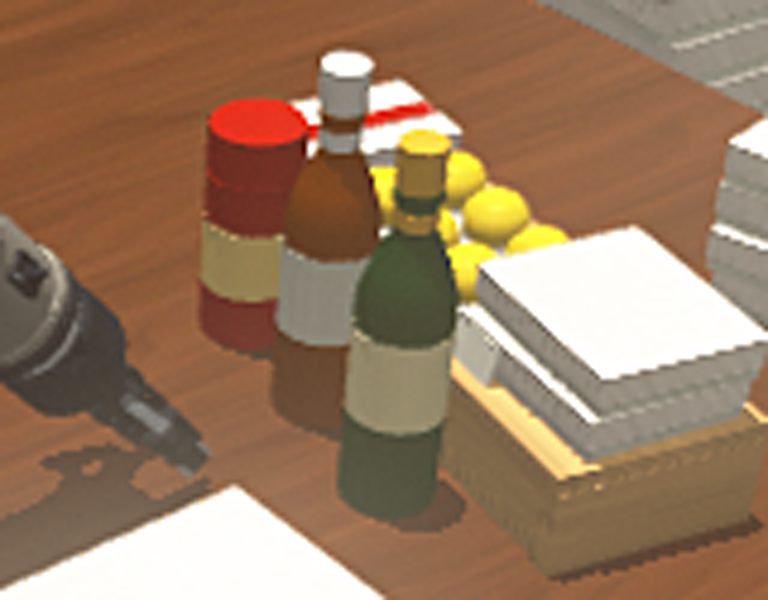

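View pics/p11t.png

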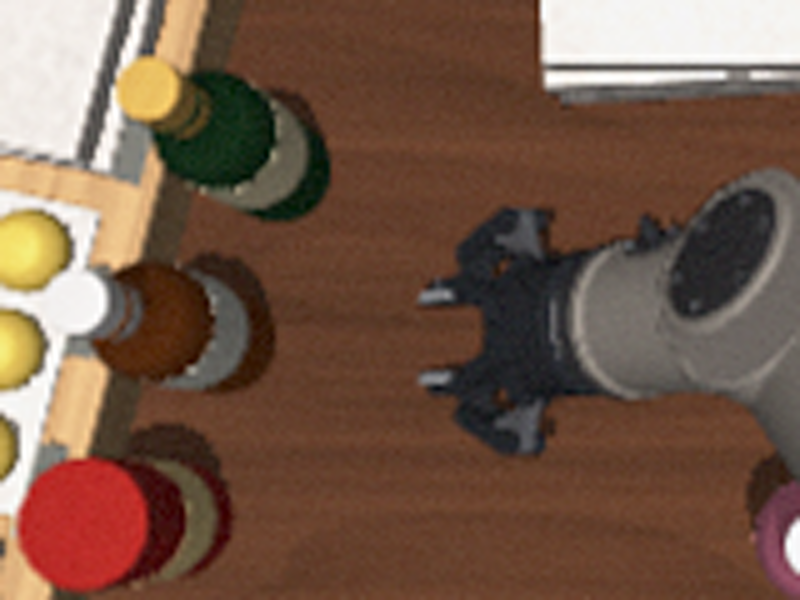

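Run:
```python
from h import *
t=cams.read_camera("top");s=cams.read_camera("scene")
o=np.array([.5838,.2729]);x=np.array([.2048,.9788]);y=np.array([.9788,-.2048])
for n,p in(("cap top",ray(t,(170+77/5,160+302/5),.25)),("cap scene",ray(s,(330+346/4.8,90+66/4.8),.25)),
  ("foot R edge top",ray(t,(170+273/5,160+325/5),0.0)),("gr foot edge",ray(t,(170+329/5,160+172/5),0.0))):
    d=p[:2]-o;print(n,p,d@x,d@y)
# predicted foot rim extents in scene for x=-.035,y=.002
for rx in(-.031,-.036,-.041):
    c=np.array([*(o+rx*x+.002*y)])
    P=np.array([proj(s,[c[0]+.031*np.cos(a),c[1]+.031*np.sin(a),0]) for a in np.linspace(0,6.28,90)])
    Q=np.array([proj(t,[c[0]+.031*np.cos(a),c[1]+.031*np.sin(a),0]) for a in np.linspace(0,6.28,90)])
    print(rx,"scene crop: left",(P[:,0].min()-330)*4.8,"bottom",(P[:,1].max()-90)*4.8,"top crop right",(Q[:,0].max()-170)*5,"bottom",(Q[:,1].max()-160)*5)
```

```text
cap top [0.57695867 0.23755568 0.25      ] -0.035996121388698954 0.0005422241252459993
cap scene [0.58263856 0.23649954 0.25      ] -0.035866634918729524 0.006318000684598512
foot R edge top [0.58675036 0.21076295 0.        ] -0.06021551200796224 0.015613484568914501
gr foot edge [0.67742996 0.18157804 0.        ] -0.07021052102476641 0.11034773982054752
-0.031 scene crop: left 272.37638303836775 bottom 429.17060937640787 top crop right 271.8331615666274 bottom 390.20887233260123
-0.036 scene crop: left 265.71678497030354 bottom 430.8900657653782 top crop right 280.1341462240754 bottom 392.0645021988606
-0.041 scene crop: left 259.0454078868084 bottom 432.6126163424442 top crop right 288.4374070729902 bottom 393.9206425274624
```

Cap and foot both put the bottle at about x = -31 to -36 mm and y = 0 to +6 mm in the riser frame. It stands upright and clear of both neighbours, so I'm handing in.

Run:
```python
from h import *
print(order.hand_in())
```

```text
the job is handed in; nothing more can be done
None
```

I slid the amber syrup bottle into the gap and handed the job in at about 16 s of the 69 s allowed; no verdict was reported. I pushed it with the gripper tilted 40° and the jaws half open as a cradle. Contact was about 20 mm above the counter, with wrist readings of no more than about 4 N. Then I backed the arm straight off, about 9 cm.

**Position:** the cap measures x ≈ -36 mm in both cameras. Along the face, the top camera gives y ≈ 0.5 mm and the scene camera 6 mm. The foot outline suggests x nearer -31 to -34 mm. All of these are inside the limits.

**Neighbours and cartons:** in the last pictures the bottle stands upright with clear space to the green bottle and the tea tin. Their outlines are where they were before the bottle reached the gap. I did not re-measure the white cartons at the end. The stack's visible edge was unchanged in the last top view, and the arm went nowhere near the bun carton after the approach.

**Disagreements:** the two cameras differ by up to 6 mm, which is more than the stated 2 mm calibration. The reading is well inside the limits along the face. The least room is towards the face, where the foot reading of -31 mm means the bottle may be touching the riser. I felt no clear contact with it.

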